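# Line up two look-alike jars and present the heavier one

### The job

Lift the two identical white jars, one after the other, onto the two free marked circles of the blue stand, so that they make a neat row with the cream jar, and feel by their weight which one is the full, heavier jar. When both stand there released, pick up the heavier jar again and hold it upright and still over the middle of the grey tag reader, a few centimetres above it without touching it; finish while still holding it there. Leave the lighter jar in its place in the row, keep both jars upright throughout, and do not disturb the cream jar, the spare beaker or the marker.

Things in the scene. Friction and masses are not known exactly. Their poses are not given: they have to be found in the camera images.
- jar_1: one of two identical opaque white screw jars, 45 mm across the round body (up to 58 mm high, best gripped there), ribbed white screw cap 39 mm across from 58 to 80 mm; total 80 mm high. Origin at the centre of its underside, z up the jar. One of the two is full (0.35 to 0.49 kg), the other nearly empty (0.13 to 0.19 kg): told only by lifting.
- jar_2: the other of the two identical white screw jars: same look, sizes and origin as jar_1, but full where jar_1 is nearly empty, or the reverse. The jars start upright on the worktop, one to the left and one to the right of the stand.
- row: low blue stand, fixed, 94 mm (its x) by 246 mm (its y) with its top 24 mm above the worktop; a lip 6 mm thick rises 10 mm above the top along the far (+x) long edge. Three places marked by white circles of 58 mm lie in a line along its y, 75 mm apart; the one at y = +75 mm holds the cream jar, the other two are free. Origin at the centre of its underside; turned up to 0.2 rad.
- seat_1 (a point): centre of the middle marked circle of the stand, on its top surface; axes as the stand's
- seat_2 (a point): centre of the free end circle of the stand (75 mm along the stand's -y from the middle one), on its top surface; axes as the stand's
- reader: flat grey tag reader, fixed on the worktop, 110 x 110 x 20 mm, with a green ring 72 mm across round its middle. Origin at the centre of its underside.
- reader_top (a point): centre of the reader's upper face, 20 mm above the worktop; z up
- cream_jar: cream-coloured screw jar with white cap, 45 mm across, 82 mm high, loose, standing on the stand's third circle (y = +75 mm); origin at the centre of its underside. To be left alone.
- spare_beaker: empty clear beaker, 61 x 67 x 74 mm, loose on the worktop to the far left of the stand; origin at the centre of its underside. To be left alone.
- blue_marker: white marker pen with a blue cap, 126 mm long, 13 mm thick, lying loose along the front edge of the worktop, on the robot's side of the stand; origin under its middle. To be left alone.
- probe_r: obstacle: fixed electrode probe (20 mm thick, blue and black) in the black arm of the right electrode stand, upright in a fixed beaker; arm and probe reach up to z = 0.21 m. It stands beyond the way from the blue stand to the reader: beaker, arm and probe lie at x above 0.55 m, y -0.22 to -0.14 m. Origin at its foot. Pass on the robot's side of it.
- probe_l: obstacle: fixed black probe in the arm of the left electrode stand, upright in a fixed beaker, up to z = 0.18 m, beyond the left jar: all at x above 0.53 m, y 0.36 to 0.45 m. Origin at its foot.
Not all that is in view belongs to the job. Leave any brown or red look-alike of the jar_2 alone.

How it is judged:
By the outcome, as a careful person would: the job done as asked, in the order asked, and still so for the second after the job is handed in, while the arm keeps its last pose, push and grip.
It also fails if it takes over 72 s, if anything falls off the work surface, if the arm or the gripper's body presses on something with over 40 N, if the wrist force passes 120 N, or if a joint passes its speed limit or range.

### The arm

A 6-joint arm with a two-finger parallel gripper is mounted at the origin on a cart in front of the work surface, level with it; the furniture and walls round the work are solid. World frame = base frame: x ahead of the robot, y to its left, z up, the work surface at z = 0. Lengths are in m, angles in rad, forces in N, time in s.
With the tool pointing down it reaches from about 0.275 to 0.825 m from the base axis. Payload 4.9 kg.
Tool frame: the origin (TCP) lies at the very end of the fingers, on their centre line; the grasp point (between the pads) lies behind it (grip_point_offset is the z of the grasp point in the tool frame, in m); z points along the fingers, y is the line along which they close (so a half turn about z gives the same grasp; the last joint's range is limited). The gripper opens to 85 mm and grips with 20 to 120 N. Pads are 22 mm wide; open, the fingers measure 114 mm over their backs; the gripper's body (76 mm by 85 mm) begins 54 mm behind the grasp point. The pads swing forward as they close: fully open they stand 13 mm farther back than shut.
Start: joints at [-1.481, 0.326, -0.193, 1.052, 0, 1.437], TCP at [0.122, -0.536, 0.231] pointing down, gripper open.
Joint ranges: [-2.65, 2.65], [-0.97, 1.79], [-1.3, 1.35], [-1.93, 2.1], [-1.47, 1.37], [-3.14, 3.14]. Speed limits (rad/s): [2.57, 2.57, 3.14, 3.14, 3.14, 3.14].

### API

Orientations are given as a unit quaternion [w, x, y, z].
In Python, from plant import observe, get_image, sign_off, grip_point_offset gives the robot as it stands.
- The arm moves only by the tool play_rows, never from a script. Its argument "plan" is a list of rows, each a list of 7 numbers: the turn, a rotation vector about the world's x, y, z in degrees, then the shift along the world's x, y, z in mm, then the opening, from 0 (shut) to 1 (fully open). In form: [[rx, ry, rz, x, y, z, jaw], ...]. A call has exactly 10 rows; each row shifts and turns the commanded pose from where the row before left it; what a row does not reach is not made up. A row lasts 1/10 s, in which the tool goes at most 50 mm and 8.59 degrees, less where a joint would pass 70% of its speed; a pose out of reach is approached as far as the arm can. A call is refused whole if a number of a shift passes 50 or a number of a turn 8.59, either way. A call with a gripper value outside its range is refused whole. The fingers move at their own pace and stop on an object; "squeeze" is the grip in N (left out, the last holds). Time passes only in rows, so rows that do not move let the fingers close, or fill a call up. It gives the time, the measured TCP pose, the force, the opening and the grip force at its end, in the units of the state.
- observe(): the state, without advancing time (a new reading comes with each control period).
- get_image(name): name is "scene" or "top" or "wrist"; returns a dict with "pixels" (420x560x3 uint8, red, green, blue), "camera_matrix" (3x3 intrinsics, pixels), "rvec" (rotation vector, rad) and "tvec" (3), from world to camera coordinates, as OpenCV has them. Camera axes: x right, y down, z forward; pixel columns grow to the right and rows downward; lengths in m; the calibration is good to about 2 mm. A picture is of the moment at which its call begins. There is no depth.
- sign_off(): hands the job in; it is judged then, once.
The state is a dict: "clock": time; "qpos": joint angles; "qd": joint speeds; "joint_torque": joint torques, N m; "tool_pos": TCP position; "tcp_rot": TCP orientation; "force": force on the tool from outside, world axes, zero at the start; "ft_torque": the same for the moment, N m; "gripper_width": finger opening in m; "grip_force": force on a finger pad.
Only numpy, scipy, OpenCV 4.12 (cv2) and the standard library are available. Lean on these libraries where they do the work, as an engineer would, in place of code of your own. Each camera call takes 0.05 s, during which the arm holds its last target. There are 200 camera calls.

## Working session

There is one attempt and no reset: what is moved stays moved. The work goes in short steps, Python scripts to look and compute and a tool call to move; the robot and the scene stay as the last step left them, time stands still between calls to the robot, and variables do not carry over. Pictures are saved under pics/ and viewed, at most 12 in all, crops included, and the job is handed in when it is done.

Besides the shell and the picture viewer there is one more tool, called after "Call:" as name(argument=value, ...), one argument or row to a line, values as JSON. play_rows: Moves the arm, as the interface text tells. Its arguments: {"type":"object","properties":{"plan":{"type":"array"},"squeeze":{"type":"number"}},"required":["plan"]}

```bash
mkdir -p pics
cat > h.py <<'E'
import numpy as np, cv2
from plant import observe, get_image, sign_off, grip_point_offset
def ray(im,u,v,z):
    K=im["camera_matrix"];R=cv2.Rodrigues(np.array(im["rvec"],float))[0];t=np.array(im["tvec"],float).ravel()
    p=cv2.undistortPoints(np.array([[[u,v]]],float),np.array(K),None).ravel()
    d=R.T@np.array([p[0],p[1],1]);c=-R.T@t
    return c+d*(z-c[2])/d[2]
E
python3 - <<'E'
from h import *
import pickle
ims={n:get_image(n) for n in("scene","top")}
pickle.dump(ims,open("ims.pkl","wb"))
for n in ims: cv2.imwrite(f"pics/{n}0.png",cv2.resize(ims[n]["pixels"][:,:,::-1],(800,600)))
print(observe(),grip_point_offset)
for n in ims:
  R=cv2.Rodrigues(np.array(ims[n]["rvec"],float))[0];print(n,-R.T@np.array(ims[n]["tvec"]).ravel())
E
```

```text
{'clock': 0.1, 'qpos': array([-1.48124021e+00,  3.26859243e-01, -1.93492182e-01,  1.05200154e+00,
       -1.15428280e-05,  1.43658812e+00]), 'qd': array([ 0.00073283, -0.00100733,  0.00390642,  0.00027419,  0.00178464,
       -0.00033869]), 'joint_torque': array([ 1.09903274e-03, -4.44238222e+01,  2.63038927e+01,  7.87768106e-03,
       -1.85771064e-04, -3.12905568e-07]), 'tool_pos': array([ 0.12200178, -0.53575878,  0.23058272]), 'tcp_rot': array([-7.78256250e-04,  9.93747416e-01,  1.11648860e-01,  1.16054223e-05]), 'force': array([-0.1734864 , -0.16609709, -0.0661722 ]), 'ft_torque': array([ 0.00283282, -0.05694941,  0.01063054]), 'grip_force': 0.0, 'gripper_width': 0.08552626485510835} -0.0187
scene [-0.33171938  0.82807027  0.55055706]
top [0.32463544 0.03672111 1.28795679]
```

View pics/top0.png

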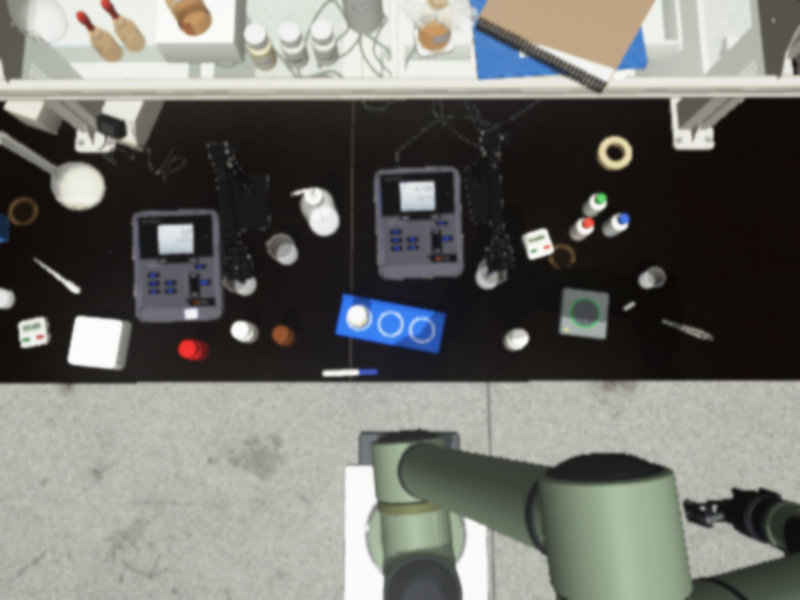

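View pics/scene0.png

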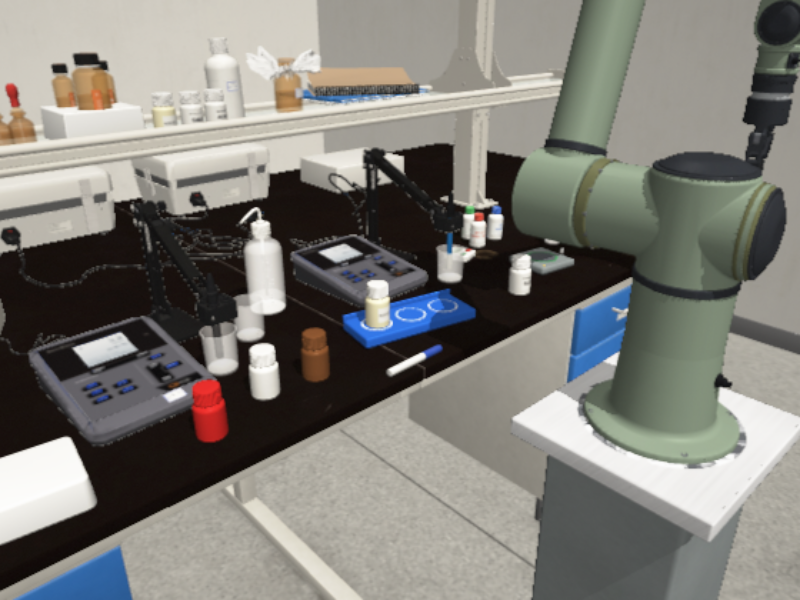

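Top view (800x600 scale): the white jars are at (243,330) on the left and (516,338) on the right. The look-alikes, red (193,349) and brown (283,335), are not white, so they are out. The stand is at (390,324) with the cream jar at its left end (358,317), and the reader is at (584,313). Next I measure these and confirm the jars in one crop.

```bash
cat > m.py <<'E'
from h import *
import pickle
ims=pickle.load(open("ims.pkl","rb"));im=ims["top"];px=im["pixels"]
hsv=cv2.cvtColor(px,cv2.COLOR_RGB2HSV);s=1/1.42857
def comp(m,u,v,r):
    w=np.zeros(m.shape,np.uint8);cv2.circle(w,(int(u*s),int(v*s)),int(r*s),255,-1)
    c,_=cv2.findContours(cv2.bitwise_and(m,w),0,2);return max(c,key=cv2.contourArea)
white=cv2.inRange(hsv,(0,0,130),(180,70,255))
for n,u,v in(("L",243,330),("R",516,338),("cream",358,317)):
    c=comp(white,u,v,22);(x,y),r=cv2.minEnclosingCircle(c)
    # brightest part: cap
    cap=comp(cv2.inRange(hsv,(0,0,215),(180,60,255)),u,v,22);(x2,y2),r2=cv2.minEnclosingCircle(cap)
    print(n,(x,y),r,ray(im,x,y,.05),"cap",(x2,y2),r2,ray(im,x2,y2,.08 if n!="cream" else .106))
blue=cv2.inRange(hsv,(100,120,90),(125,255,255))
c=comp(blue,390,324,65);rc=cv2.minAreaRect(c);b=cv2.boxPoints(rc);print("stand",rc,[ray(im,*p,.024).round(4) for p in b],ray(im,*rc[0],.024))
for n,u,v in(("mid",390,324),("end",422,329)):
    c=comp(cv2.inRange(hsv,(90,0,150),(125,110,255)),u,v,19);e=cv2.fitEllipse(c);print(n,e,ray(im,*e[0],.024))
g=comp(cv2.inRange(hsv,(50,80,40),(85,255,255)),584,313,28);e=cv2.fitEllipse(g);print("reader",e,ray(im,*e[0],.02))
a=cv2.resize(px[215:265,120:220],(800,400),interpolation=2);bb=cv2.resize(px[205:255,330:430],(800,400),interpolation=2)
cv2.imwrite("pics/crop.png",cv2.resize(np.vstack([a,bb])[:,:,::-1],(600,600)))
E
python3 m.py
```

```text
L (169.4897918701172, 231.69387817382812) 8.657230377197266 [0.45561063 0.39293578 0.05      ] cap (168.723876953125, 231.91790771484375) 6.992167949676514 [0.45172753 0.38672252 0.08      ]
R (361.5, 237.5) 8.276573181152344 [ 0.43424789 -0.23397218  0.05      ] cap (362.1666564941406, 237.5) 6.346587181091309 [ 0.43158373 -0.22953077  0.08      ]
cream (249.64894104003906, 221.0957489013672) 8.32364273071289 [0.48956973 0.13096884 0.05      ] cap (249.28787231445312, 220.9242401123047) 7.436546802520752 [0.48265527 0.12784097 0.106     ]
stand ((272.77362060546875, 226.26797485351562), (74.43633270263672, 30.353452682495117), 10.713123321533203) [array([0.449 , 0.1869, 0.024 ]), array([0.5498, 0.1692, 0.024 ]), array([ 0.5018, -0.0766,  0.024 ]), array([ 0.402 , -0.0563,  0.024 ])] [0.47529221 0.0554904  0.024     ]
mid ((276.1313171386719, 226.46182250976562), (9.841019630432129, 15.449209213256836), 2.851794481277466) [0.47459716 0.04426562 0.024     ]
end ((294.965087890625, 230.45420837402344), (16.66785430908203, 16.850360870361328), 147.31385803222656) [ 0.46094475 -0.01855611  0.024     ]
reader ((409.09954833984375, 218.44261169433594), (19.277786254882812, 20.017053604125977), 128.6463165283203) [ 0.50050579 -0.40266776  0.02      ]
```

View pics/crop.png

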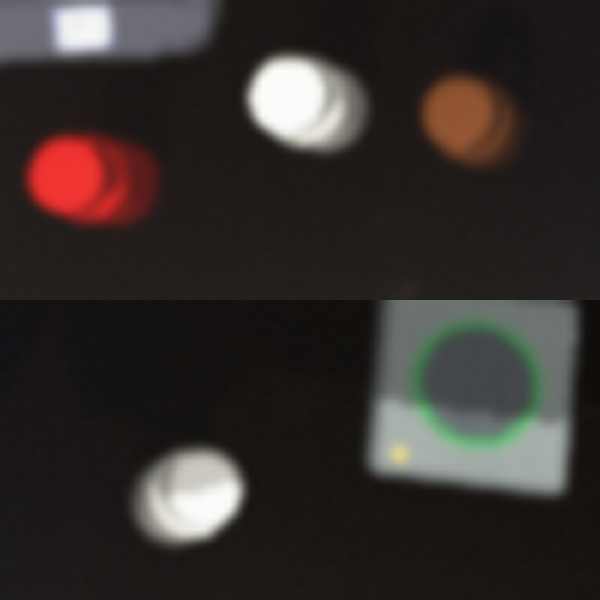

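The crop confirms two white jars: left cap at crop (287,95), right cap at about (208,486). The red, brown and reader items are separate. I'm moving above the right jar now and will take a wrist look there.

Call:
play_rows(
  plan=[
    [0,0,6.6,31,30,0,1],
    [0,0,6.6,31,30,0,1],
    [0,0,6.6,31,30,0,1],
    [0,0,6.6,31,30,0,1],
    [0,0,6.6,31,30,0,1],
    [0,0,6.6,31,30,0,1],
    [0,0,6.6,31,30,0,1],
    [0,0,6.6,31,30,0,1],
    [0,0,6.6,31,30,0,1],
    [0,0,6.6,31,30,0,1],
  ],
  squeeze=40,
)

```text
clock: 1.1
tool_pos: [0.433, -0.2347, 0.2311]
tcp_rot: [-0.0, 0.771, 0.637, -0.0]
force: [0.1, -0.3, -0.2]
gripper_width: 0.0854
grip_force: 0.0
```

Run:
```python
from h import *
import pickle
im=get_image("wrist");t=get_image("top");pickle.dump((im,t),open("w1.pkl","wb"))
cv2.imwrite("pics/w1.png",np.hstack([cv2.resize(im["pixels"],(400,300)),cv2.resize(t["pixels"][190:280,320:440],(400,300))])[:,:,::-1])
o=observe();print(o["tool_pos"],o["tcp_rot"],o["force"],o["qpos"])
```

```text
[ 0.4346423  -0.23280281  0.23100677] [-2.92790162e-04  7.69988400e-01  6.38057375e-01  7.51013943e-04] [-0.67357503 -0.21790957  0.39138237] [-0.64256113  0.22138741 -0.33670133  1.01292531  0.00159737  1.11508542]
```

View pics/w1.png

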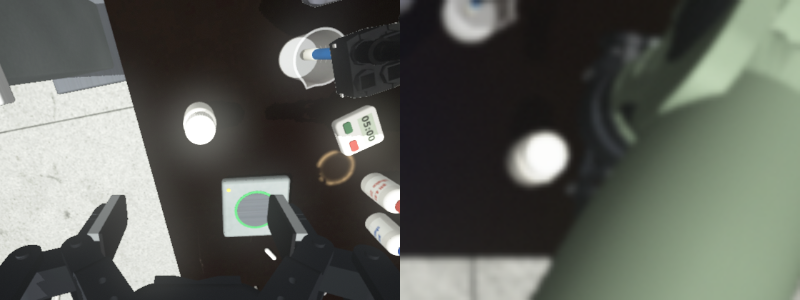

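The wrist view (left half) shows the right jar's cap at about (201,128) and the reader ring at (257,210). The top crop (right half) shows the right jar unoccluded. Next I measure from these.

Run:
```python
from h import *
import pickle
im,t=pickle.load(open("w1.pkl","rb"));s=1.4
hsv=cv2.cvtColor(im["pixels"],cv2.COLOR_RGB2HSV)
def comp(m,u,v,r):
    w=np.zeros(m.shape,np.uint8);cv2.circle(w,(int(u),int(v)),int(r),255,-1)
    c,_=cv2.findContours(cv2.bitwise_and(m,w),0,2);return max(c,key=cv2.contourArea)
c=comp(cv2.inRange(hsv,(0,0,120),(180,60,255)),200*s,124*s,45)
x,y,w,h=cv2.boundingRect(c);print(x,y,w,h)
print("cap from lower end",ray(im,x+w/2,y+h-w/2*.88,.08), "body from top end",ray(im,x+w/2,y+w/2,.058))
g=comp(cv2.inRange(hsv,(50,100,60),(85,255,255)),257*s,210*s,45);e=cv2.minEnclosingCircle(g);print("reader",e,ray(im,*e[0],.02))
h2=cv2.cvtColor(t["pixels"],cv2.COLOR_RGB2HSV)
u,v=320+(545-400)*.3,190+156*.3
c=comp(cv2.inRange(h2,(0,0,215),(180,60,255)),u,v,11);e=cv2.minEnclosingCircle(c);print("top",e,ray(t,*e[0],.08))
R=cv2.Rodrigues(np.array(im["rvec"],float))[0];print(-R.T@np.array(im["tvec"]).ravel(),R[2])
```

```text
256 143 48 60
cap from lower end [ 0.4358046  -0.23310406  0.08      ] body from top end [ 0.43751996 -0.22511059  0.058     ]
reader ((356.2520751953125, 291.5733642578125), 28.59978675842285) [ 0.49703622 -0.39884613  0.02      ]
top ((362.1842041015625, 236.8157958984375), 6.9559454917907715) [ 0.43376466 -0.22966405  0.08      ]
[ 0.44823366 -0.15162791  0.37412072] [-0.06290212 -0.3218823  -0.94468784]
```

Call:
play_rows(
  plan=[
    [0,0,0,0,2,-40,1],
    [0,0,0,0,1,-40,1],
    [0,0,0,0,0,-40,1],
    [0,0,0,0,0,-40,1],
    [0,0,0,0,0,-30,1],
    [0,0,0,0,0,-20,1],
    [0,0,0,0,0,0,1],
    [0,0,0,0,0,0,0.4],
    [0,0,0,0,0,0,0],
    [0,0,0,0,0,0,0],
  ],
  squeeze=40,
)

```text
clock: 2.2
tool_pos: [0.4339, -0.2345, 0.0229]
tcp_rot: [0.002, 0.773, 0.635, 0.001]
force: [3.5, 0.4, 7.9]
gripper_width: 0.0439
grip_force: 9.1
```

Call:
play_rows(
  plan=[
    [0,0,0,0,0,0,0],
    [0,0,0,0,0,0,0],
    [0,0,0,0,0,8,0],
    [0,0,0,0,0,15,0],
    [0,0,0,0,0,20,0],
    [0,0,0,0,0,20,0],
    [0,0,0,0,0,12,0],
    [0,0,0,0,0,0,0],
    [0,0,0,0,0,0,0],
    [0,0,0,0,0,0,0],
  ],
  squeeze=45,
)

```text
clock: 3.2
tool_pos: [0.4313, -0.2327, 0.0954]
tcp_rot: [-0.001, 0.773, 0.635, -0.0]
force: [0.3, 1.3, -4.6]
gripper_width: 0.0432
grip_force: 47.1
```

Run:
```python
from h import *
F=[]
for i in range(2):
    im=get_image("wrist");o=observe();F.append(o["force"])
print(F,o["tool_pos"],o["gripper_width"],o["grip_force"],o["tcp_rot"],o["clock"])
cv2.imwrite("pics/w2.png",im["pixels"][:,:,::-1])
```

```text
[array([ 0.083753  ,  0.15640857, -4.52046667]), array([-0.56561755, -0.24872207, -4.90364568])] [ 0.43138299 -0.23278861  0.09532906] 0.042807589589691275 47.05147868109634 [-9.66650228e-04  7.72608316e-01  6.34882193e-01 -2.38413745e-04] 3.3
```

View pics/w2.png

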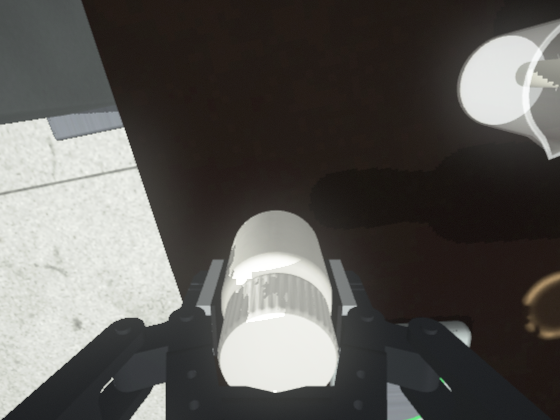

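The jar is held well, with its cap face at about (278,350) in this view. It weighs about 4.7 N, so this is the full one. I'll take it to the end seat.

Call:
play_rows(
  plan=[
    [0,0,0,0,0,25,0],
    [0,0,0,3,15,25,0],
    [0,0,0,4,30,20,0],
    [0,0,0,4,35,0,0],
    [0,0,0,4,35,0,0],
    [0,0,0,4,35,0,0],
    [0,0,0,4,30,0,0],
    [0,0,0,3,22,0,0],
    [0,0,0,2,13,0,0],
    [0,0,0,0,0,0,0],
  ],
)

```text
clock: 4.3
tool_pos: [0.4598, -0.0171, 0.1658]
tcp_rot: [-0.0, 0.772, 0.636, -0.0]
force: [1.1, -0.3, -3.1]
gripper_width: 0.0431
grip_force: 47.7
```

Run:
```python
from h import *
import pickle
im=get_image("wrist");t=get_image("top");o=observe()
pickle.dump((im,t,o),open("w3.pkl","wb"))
print(o["tool_pos"],o["tcp_rot"],o["force"])
cv2.imwrite("pics/w3.png",im["pixels"][:,:,::-1])
```

```text
[ 0.45996702 -0.01869187  0.1659858 ] [ 5.63390215e-05  7.72569104e-01  6.34930519e-01 -4.60775867e-04] [ 0.22023447 -0.08624971 -3.90708694]
```

View pics/w3.png

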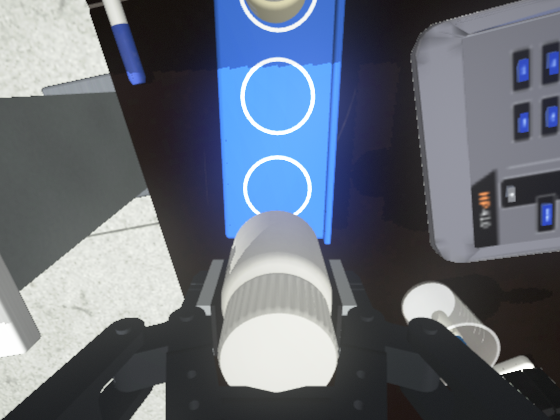

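The middle circle is at (278,96), the end circle at (277,188) and the held jar's cap face at about (278,347). The stand is aligned with the gripper.

Run:
```python
from h import *
import pickle
im,t,o=pickle.load(open("w3.pkl","rb"))
px=im["pixels"];m=cv2.inRange(px,(190,200,190),(255,255,255))
m[205:]=0
cs,_=cv2.findContours(m,0,2)
for c in cs:
    x,y,w,h=cv2.boundingRect(c)
    if w>50 and x>200 and x<340: e=cv2.fitEllipse(c) if h>60 else ((x+w/2,0),0,0);print((x,y,w,h),e,ray(im,*e[0],.024))
m=cv2.inRange(px,(190,200,190),(255,255,255))
print("cap", [ray(im,u,v,.166-.0225+.08) for u,v in((278,347),)])
# stand edges
b=cv2.inRange(cv2.cvtColor(px,cv2.COLOR_RGB2HSV),(100,120,100),(125,255,255))
for r in(60,100,130,150): 
    n=np.where(b[r,190:370])[0]+190;print(r,ray(im,n[0],r,.024),n[-1],ray(im,n[-1],r,.034))
y=o["tcp_rot"];from scipy.spatial.transform import Rotation as Q
print(Q.from_quat(np.r_[y[1:],y[0]]).as_matrix())
```

```text
(243, 155, 69, 50) ((277.5, 0), 0, 0) [0.48664583 0.12103324 0.024     ]
(240, 57, 75, 78) ((277.3436279296875, 95.75688171386719), (74.09481811523438, 76.76892852783203), 1.5650889873504639) [0.4740385  0.05622377 0.024     ]
(240, 0, 77, 32) ((278.5, 0), 0, 0) [0.4873538  0.12089557 0.024     ]
cap [array([ 0.46140391, -0.00859178,  0.2235    ])]
60 [0.43397081 0.09043586 0.024     ] 341 [0.52457883 0.07226502 0.034     ]
100 [0.42759667 0.06198204 0.024     ] 348 [0.52612792 0.04333497 0.034     ]
130 [0.42190874 0.03936613 0.024     ] 348 [0.52334763 0.02100411 0.034     ]
150 [0.41712749 0.02373024 0.024     ] 346 [0.51984655 0.0057131  0.034     ]
[[ 1.93726046e-01  9.81055457e-01 -6.40419669e-04]
 [ 9.81055353e-01 -1.93726465e-01 -6.72172896e-04]
 [-7.83505126e-04 -4.98069747e-04 -9.99999569e-01]]
```

Run:
```python
from h import *
import pickle
im,t,o=pickle.load(open("w3.pkl","rb"));px=im["pixels"]
print("seat2",ray(im,277.3,188,.024),ray(im,277.3,187,.024))
g=px.sum(2)//3
for r in range(320,400,8):
    n=np.where(g[r,200:356]>150)[0]+200;print(r,n[0],n[-1],np.linalg.norm(ray(im,n[0],r,.2235)-ray(im,n[-1],r,.2235)))
print([ray(im,278,v,.2235).round(4) for v in(313,340,355,390)])
K=im["camera_matrix"];print(K)
R=cv2.Rodrigues(np.array(im["rvec"],float))[0];print(-R.T@np.array(im["tvec"]).ravel(),R[2])
```

```text
seat2 [ 0.45973657 -0.01777597  0.024     ] [ 0.45990513 -0.0169017   0.024     ]
320 225 330 0.030899827906105504
328 223 332 0.03236986601698085
336 221 334 0.03386699817402028
344 220 336 0.03508924450465622
352 219 337 0.0360293413164414
360 219 336 0.03606282736801045
368 220 335 0.03578552206141024
376 223 332 0.034246120361594405
384 228 327 0.03140768812058545
392 274 277 0.0009611514092128624
[array([0.4637, 0.0035, 0.2235]), array([ 0.4619, -0.006 ,  0.2235]), array([ 0.4608, -0.0116,  0.2235]), array([ 0.4582, -0.0253,  0.2235])]
[[347.51282193   0.         276.010504  ]
 [  0.         347.51282193 203.14747253]
 [  0.           0.           1.        ]]
[0.47542283 0.06595246 0.30883359] [-0.06427318 -0.32162119 -0.94468448]
```

Call:
play_rows(
  plan=[
    [0,0,0,-1,-4,-20,0],
    [0,0,0,0,0,-30,0],
    [0,0,0,0,0,-30,0],
    [0,0,0,0,0,-20,0],
    [0,0,0,0,0,-8,0],
    [0,0,0,0,0,-4,0],
    [0,0,0,0,0,-3,0],
    [0,0,0,0,0,-1,0],
    [0,0,0,0,0,0,0],
    [0,0,0,0,0,0,0],
  ],
)

```text
clock: 5.4
tool_pos: [0.4596, -0.0224, 0.0509]
tcp_rot: [0.001, 0.773, 0.635, 0.0]
force: [-0.1, -0.1, -4.4]
gripper_width: 0.0427
grip_force: 47.6
```

Call:
play_rows(
  plan=[
    [0,0,0,0,0,-1,0],
    [0,0,0,0,0,-1,0],
    [0,0,0,0,0,-1,0],
    [0,0,0,0,0,-1,0],
    [0,0,0,0,0,0,0],
    [0,0,0,0,0,0,0],
    [0,0,0,0,0,0,0],
    [0,0,0,0,0,0,0],
    [0,0,0,0,0,0,0],
    [0,0,0,0,0,0,0],
  ],
)

```text
clock: 6.4
tool_pos: [0.4591, -0.0223, 0.0472]
tcp_rot: [0.0, 0.773, 0.635, 0.0]
force: [-2.6, 0.5, 8.2]
gripper_width: 0.043
grip_force: 48.9
```

Call:
play_rows(
  plan=[
    [0,0,0,0,0,0,0.6],
    [0,0,0,0,0,0,0.7],
    [0,0,0,0,0,0,0.8],
    [0,0,0,0,0,0,0.9],
    [0,0,0,0,0,10,0.9],
    [0,0,0,0,0,25,0.9],
    [0,0,0,0,0,35,1],
    [0,0,0,0,0,40,1],
    [0,0,0,0,0,40,1],
    [0,0,0,0,0,34,1],
  ],
)

```text
clock: 7.4
tool_pos: [0.4592, -0.0223, 0.2332]
tcp_rot: [0.001, 0.773, 0.635, 0.001]
force: [0.2, -0.0, -0.7]
gripper_width: 0.0855
grip_force: 0.0
```

Run:
```python
from h import *
im=get_image("wrist");t=get_image("top");o=observe();print(o["tool_pos"],o["qpos"],o["force"])
cv2.imwrite("pics/w4.png",np.hstack([cv2.resize(im["pixels"],(400,300)),cv2.resize(t["pixels"][190:280,220:340],(400,300))])[:,:,::-1])
```

```text
[ 0.46204219 -0.02290039  0.23564224] [-2.09306409e-01  1.54007223e-01 -4.09007054e-01  9.98466997e-01
  1.06054228e-05  1.55651786e+00] [ 0.04568278 -0.20741279 -0.08460692]
```

View pics/w4.png

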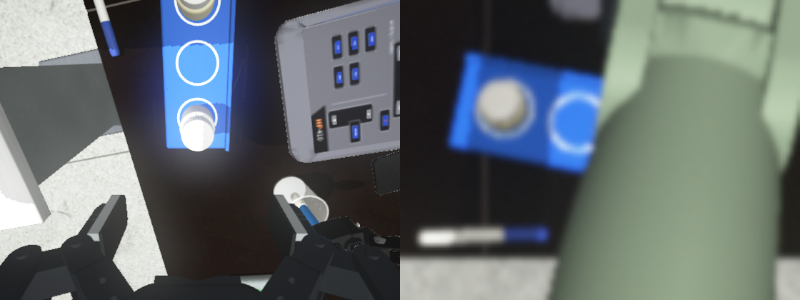

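The jar stands centred on the end circle: (197,130) against the circle at (197,115), both in the wrist view. The marker and cream jar are untouched. Going to the left jar.

Call:
play_rows(
  plan=[
    [0,0,0,0,30,0,1],
    [0,0,0,-1,45,0,1],
    [0,0,0,-1,45,0,1],
    [0,0,0,-1,45,0,1],
    [0,0,0,-1,45,0,1],
    [0,0,0,-1,45,0,1],
    [0,0,0,0,45,0,1],
    [0,0,0,0,45,0,1],
    [0,0,0,0,40,0,1],
    [0,0,0,0,20,0,1],
  ],
)

```text
clock: 8.5
tool_pos: [0.4531, 0.3856, 0.2295]
tcp_rot: [-0.0, 0.772, 0.636, -0.0]
force: [0.3, -0.2, 0.0]
gripper_width: 0.0855
grip_force: 0.0
```

Run:
```python
from h import *
im=get_image("wrist");o=observe();print(o["tool_pos"],o["qpos"],o["tcp_rot"])
hsv=cv2.cvtColor(im["pixels"],cv2.COLOR_RGB2HSV)
m=cv2.inRange(hsv,(0,0,120),(180,60,255))
for c in cv2.findContours(m,0,2)[0]:
    x,y,w,h=cv2.boundingRect(c)
    if w>30 and h>30: print((x,y,w,h),cv2.contourArea(c),"cap",ray(im,x+w/2,y+h-w/2*.88,.08),"body",ray(im,x+w/2,y+w/2,.058))
cv2.imwrite("pics/w5.png",im["pixels"][:,:,::-1])
```

```text
[0.4530783  0.38729993 0.22934802] [ 5.82430887e-01  4.12702087e-01 -6.92198923e-02  1.08862643e+00
  2.06431761e-03  2.34396045e+00] [-1.01287685e-03  7.71225438e-01  6.36561265e-01  2.34089473e-04]
(321, 342, 49, 66) 2147.0 cap [0.48302749 0.1470398  0.08      ] body [0.48782446 0.15224443 0.058     ]
(169, 284, 69, 125) 4270.5 cap [0.33371368 0.18676196 0.08      ] body [0.3450761  0.24658363 0.058     ]
(387, 274, 44, 64) 674.5 cap [0.55686941 0.22292533 0.08      ] body [0.56541644 0.23318355 0.058     ]
(122, 274, 45, 64) 682.0 cap [0.29540805 0.27368744 0.08      ] body [0.29094151 0.28532264 0.058     ]
(438, 184, 122, 140) 8007.0 cap [0.64479418 0.26219877 0.08      ] body [0.65757306 0.27597639 0.058     ]
(255, 138, 48, 61) 2230.0 cap [0.45578797 0.3913979  0.08      ] body [0.45764716 0.40040646 0.058     ]
(362, 99, 80, 72) 2453.5 cap [0.56333296 0.40755941 0.08      ] body [0.5702472  0.40009486 0.058     ]
(279, 0, 281, 95) 10917.0 cap [0.5843909  0.52359365 0.08      ] body [0.58561908 0.39575566 0.058     ]
(0, 0, 187, 351) 42552.0 cap [0.26518598 0.33701025 0.08      ] body [0.31151362 0.48992425 0.058     ]
```

View pics/w5.png

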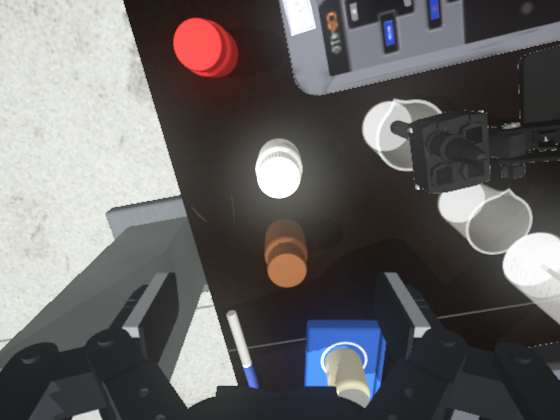

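The white jar is at (279,170), with brown at (286,255) and red at (205,47), both clear of the fingers' closing line. Descending and gripping.

Call:
play_rows(
  plan=[
    [0,0,0,2,4,-40,1],
    [0,0,0,1,3,-40,1],
    [0,0,0,0,0,-40,1],
    [0,0,0,0,0,-40,1],
    [0,0,0,0,0,-30,1],
    [0,0,0,0,0,-18,1],
    [0,0,0,0,0,0,0.7],
    [0,0,0,0,0,0,0.4],
    [0,0,0,0,0,0,0],
    [0,0,0,0,0,0,0],
  ],
  squeeze=40,
)

```text
clock: 9.55
tool_pos: [0.4581, 0.3903, 0.024]
tcp_rot: [0.0, 0.773, 0.635, 0.001]
force: [-0.3, -0.1, 3.5]
gripper_width: 0.0427
grip_force: 41.2
```

Call:
play_rows(
  plan=[
    [0,0,0,0,0,0,0],
    [0,0,0,0,0,0,0],
    [0,0,0,0,0,8,0],
    [0,0,0,0,0,20,0],
    [0,0,0,0,0,35,0],
    [0,0,0,0,0,35,0],
    [0,0,0,0,0,30,0],
    [0,0,0,0,0,15,0],
    [0,0,0,0,0,0,0],
    [0,0,0,0,0,0,0],
  ],
  squeeze=40,
)

```text
clock: 10.55
tool_pos: [0.4568, 0.3895, 0.1651]
tcp_rot: [-0.0, 0.773, 0.635, -0.0]
force: [-0.9, -0.2, -2.8]
gripper_width: 0.0433
grip_force: 41.0
```

Run:
```python
from h import *
im=get_image("wrist");o=observe();print(o["tool_pos"],o["force"],o["grip_force"],o["gripper_width"])
g=im["pixels"].mean(2)
for r in range(320,400,8):
    n=np.where(g[r,200:356]>150)[0]+200
    if len(n):print(r,n[0],n[-1])
cv2.imwrite("pics/w6.png",cv2.resize(im["pixels"],(400,300))[:,:,::-1])
```

```text
[0.45634179 0.38920554 0.16424832] [ 0.5028969  -0.13142575 -1.87456406] 41.04081063182093 0.042769053507183505
320 224 328
328 221 330
336 220 332
344 218 333
352 217 335
360 218 334
368 219 333
376 222 330
384 226 325
392 273 277
```

It weighs about 1.9 N, so this is the lighter jar. Carrying it over the cream jar to the middle seat.

Call:
play_rows(
  plan=[
    [0,0,0,1,-20,10,0],
    [0,0,0,2,-40,10,0],
    [0,0,0,2,-40,0,0],
    [0,0,0,2,-40,0,0],
    [0,0,0,2,-40,0,0],
    [0,0,0,2,-40,0,0],
    [0,0,0,2,-40,0,0],
    [0,0,0,2,-40,0,0],
    [0,0,0,2,-28,0,0],
    [0,0,0,0,-10,0,0],
  ],
)

```text
clock: 11.6
tool_pos: [0.4732, 0.0487, 0.1847]
tcp_rot: [-0.0, 0.774, 0.633, -0.001]
force: [-0.6, -0.2, -1.8]
gripper_width: 0.0431
grip_force: 41.1
```

Run:
```python
from h import *
im=get_image("wrist");o=observe();print(o["tool_pos"],o["force"],o["gripper_width"])
cv2.imwrite("pics/w7.png",im["pixels"][:,:,::-1])
```

```text
[0.47327436 0.04871409 0.18475981] [ 0.65619759 -0.74115968 -1.14037777] 0.043007902219365124
```

View pics/w7.png

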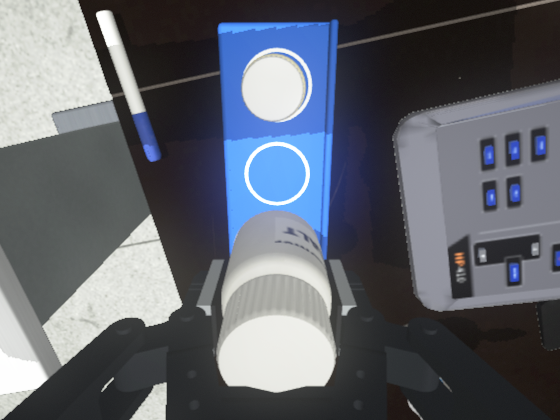

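The middle circle at (277,173) is free and lined up with the jar, and the cream jar (274,87) still sits on its circle. Descending.

Call:
play_rows(
  plan=[
    [0,0,0,0,2,-25,0],
    [0,0,0,0,0,-35,0],
    [0,0,0,0,0,-35,0],
    [0,0,0,0,0,-25,0],
    [0,0,0,0,0,-7,0],
    [0,0,0,0,0,-3,0],
    [0,0,0,0,0,-2,0],
    [0,0,0,0,0,-1,0],
    [0,0,0,0,0,0,0],
    [0,0,0,0,0,0,0],
  ],
)

```text
clock: 12.65
tool_pos: [0.4747, 0.0537, 0.053]
tcp_rot: [0.0, 0.773, 0.635, 0.001]
force: [0.3, 0.7, -0.4]
gripper_width: 0.0428
grip_force: 41.1
```

Call:
play_rows(
  plan=[
    [0,0,0,0,0,-1,0],
    [0,0,0,0,0,-1,0],
    [0,0,0,0,0,-1,0],
    [0,0,0,0,0,0,0],
    [0,0,0,0,0,0,0],
    [0,0,0,0,0,0,0],
    [0,0,0,0,0,0,0],
    [0,0,0,0,0,0,0],
    [0,0,0,0,0,0,0],
    [0,0,0,0,0,0,0],
  ],
)

```text
clock: 13.65
tool_pos: [0.4741, 0.0537, 0.0493]
tcp_rot: [-0.0, 0.773, 0.635, 0.0]
force: [0.5, 0.1, -2.3]
gripper_width: 0.0429
grip_force: 41.1
```

Call:
play_rows(
  plan=[
    [0,0,0,0,-2,0,0],
    [0,0,0,0,0,-1,0],
    [0,0,0,0,0,-1,0],
    [0,0,0,0,0,0,0],
    [0,0,0,0,0,0,0],
    [0,0,0,0,0,0,0],
    [0,0,0,0,0,0,0],
    [0,0,0,0,0,0,0],
    [0,0,0,0,0,0,0],
    [0,0,0,0,0,0,0],
  ],
)

```text
clock: 14.65
tool_pos: [0.4742, 0.0515, 0.0479]
tcp_rot: [0.0, 0.773, 0.635, 0.0]
force: [-2.3, -0.5, 6.0]
gripper_width: 0.0429
grip_force: 42.0
```

Contact with the stand. Releasing and rising.

Call:
play_rows(
  plan=[
    [0,0,0,0,0,0,0.6],
    [0,0,0,0,0,0,0.7],
    [0,0,0,0,0,0,0.8],
    [0,0,0,0,0,0,0.9],
    [0,0,0,0,0,10,0.9],
    [0,0,0,0,0,25,0.9],
    [0,0,0,0,0,35,1],
    [0,0,0,0,0,40,1],
    [0,0,0,0,0,40,1],
    [0,0,0,0,0,34,1],
  ],
)

```text
clock: 15.65
tool_pos: [0.4742, 0.0517, 0.2343]
tcp_rot: [0.001, 0.773, 0.635, 0.001]
force: [2.2, -0.2, -0.2]
gripper_width: 0.0853
grip_force: 0.0
```

Call:
play_rows(
  plan=[
    [0,0,0,-1,-8,0,1],
    [0,0,0,-1,-8,0,1],
    [0,0,0,-2,-8,0,1],
    [0,0,0,-2,-8,0,1],
    [0,0,0,-2,-8,0,1],
    [0,0,0,-2,-8,0,1],
    [0,0,0,-2,-8,0,1],
    [0,0,0,-2,-8,0,1],
    [0,0,0,-1,-6,0,1],
    [0,0,0,0,0,0,1],
  ],
)

```text
clock: 16.65
tool_pos: [0.459, -0.019, 0.2313]
tcp_rot: [0.0, 0.773, 0.634, 0.0]
force: [-0.2, 0.4, 0.2]
gripper_width: 0.0854
grip_force: 0.0
```

Run:
```python
from h import *
im=get_image("wrist");s=get_image("scene");o=observe();print(o["tool_pos"],o["force"],o["gripper_width"])
cv2.imwrite("pics/w8.png",np.hstack([cv2.resize(im["pixels"],(400,300)),cv2.resize(s["pixels"][170:275,220:360],(400,300))])[:,:,::-1])
```

```text
[ 0.45913226 -0.01838784  0.23132972] [-0.10215024 -0.1425605   0.38491142] 0.0854690587343637
```

View pics/w8.png

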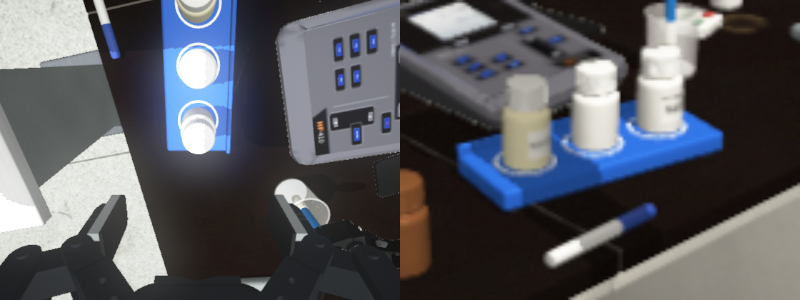

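Both jars stand upright in a neat row: wrist view (198,67) and (198,132), with the cream jar at the top. Regripping the heavy jar on the end circle.

Call:
play_rows(
  plan=[
    [0,0,0,0,0,-35,1],
    [0,0,0,0,0,-40,1],
    [0,0,0,0,0,-40,1],
    [0,0,0,0,0,-35,1],
    [0,0,0,0,0,-22,1],
    [0,0,0,0,0,-10,1],
    [0,0,0,0,0,0,0.7],
    [0,0,0,0,0,0,0.4],
    [0,0,0,0,0,0,0],
    [0,0,0,0,0,0,0],
  ],
  squeeze=45,
)

```text
clock: 17.75
tool_pos: [0.4603, -0.0184, 0.0509]
tcp_rot: [0.001, 0.773, 0.635, 0.001]
force: [-0.9, -0.4, 4.9]
gripper_width: 0.0436
grip_force: 45.9
```

Call:
play_rows(
  plan=[
    [0,0,0,0,0,0,0],
    [0,0,0,0,0,0,0],
    [0,0,0,0,0,6,0],
    [0,0,0,0,0,15,0],
    [0,0,0,0,0,25,0],
    [0,0,0,0,0,30,0],
    [0,0,0,0,0,25,0],
    [0,0,0,0,0,9,0],
    [0,0,0,0,0,0,0],
    [0,0,0,0,0,0,0],
  ],
  squeeze=45,
)

```text
clock: 18.75
tool_pos: [0.4583, -0.0182, 0.1584]
tcp_rot: [-0.001, 0.773, 0.635, -0.0]
force: [-0.2, -0.1, -4.3]
gripper_width: 0.0432
grip_force: 47.0
```

Call:
play_rows(
  plan=[
    [0,0,0,-4,-20,10,0],
    [0,0,0,-5,-35,10,0],
    [0,0,0,-4,-40,0,0],
    [0,0,0,0,-40,0,0],
    [0,0,0,0,-40,0,0],
    [0,0,0,0,-40,0,0],
    [0,0,0,5,-40,0,0],
    [0,0,0,14,-40,0,0],
    [0,0,0,14,-35,0,0],
    [0,0,0,10,-25,0,0],
  ],
)

```text
clock: 19.75
tool_pos: [0.4887, -0.3753, 0.1767]
tcp_rot: [-0.001, 0.773, 0.634, -0.0]
force: [-0.7, 0.1, -4.1]
gripper_width: 0.0432
grip_force: 47.0
```

Call:
play_rows(
  plan=[
    [0,0,0,6,-16,0,0],
    [0,0,0,4,-10,0,0],
    [0,0,0,1,-2,0,0],
    [0,0,0,0,0,-10,0],
    [0,0,0,0,0,-20,0],
    [0,0,0,0,0,-20,0],
    [0,0,0,0,0,-12,0],
    [0,0,0,0,0,0,0],
    [0,0,0,0,0,0,0],
    [0,0,0,0,0,0,0],
  ],
)

```text
clock: 20.75
tool_pos: [0.5007, -0.4017, 0.1185]
tcp_rot: [0.001, 0.773, 0.635, 0.0]
force: [-0.2, -0.1, -3.9]
gripper_width: 0.0429
grip_force: 47.0
```

Run:
```python
from h import *
im=get_image("wrist");s=get_image("scene");t=get_image("top");o=observe();print(o["tool_pos"],o["force"],o["gripper_width"],o["tcp_rot"])
cv2.imwrite("pics/w9.png",np.hstack([cv2.resize(im["pixels"],(400,300)),cv2.resize(s["pixels"][120:270,240:440],(400,300))])[:,:,::-1])
```

```text
[ 0.50056024 -0.40175682  0.11831756] [ 0.46201285 -0.55247182 -4.35958642] 0.043179428030087494 [8.76024289e-04 7.72604097e-01 6.34887495e-01 1.02314074e-04]
```

View pics/w9.png

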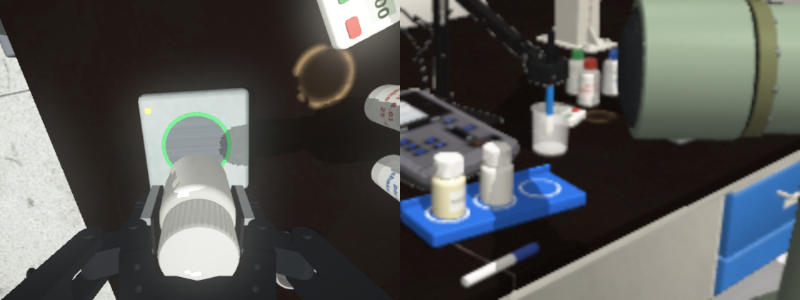

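The ring is at (197,146) and the jar is nearly over it. The lighter jar and the cream jar stand undisturbed. One ring fix, then I go lower.

Run:
```python
from h import *
im=get_image("wrist");px=im["pixels"]
m=cv2.inRange(cv2.cvtColor(px,cv2.COLOR_RGB2HSV),(50,90,50),(85,255,255));m[240:]=0;m[:,:200]=0;m[:,350:]=0
p=cv2.findNonZero(m);h=cv2.convexHull(p);print(cv2.boundingRect(h))
# circle fit on the plane z=.02
P=np.array([ray(im,*q[0],.02)[:2] for q in h]);A=np.c_[2*P,np.ones(len(P))];s=np.linalg.lstsq(A,(P**2).sum(1),rcond=None)[0];print(s[:2],np.sqrt(s[2]+s[:2]@s[:2]))
```

```text
(227, 157, 97, 77)
[ 0.49889233 -0.40190091] 0.03562564241088829
```

Call:
play_rows(
  plan=[
    [0,0,0,-2,-1,-8,0],
    [0,0,0,0,0,-12,0],
    [0,0,0,0,0,-12,0],
    [0,0,0,0,0,-6,0],
    [0,0,0,0,0,0,0],
    [0,0,0,0,0,0,0],
    [0,0,0,0,0,0,0],
    [0,0,0,0,0,0,0],
    [0,0,0,0,0,0,0],
    [0,0,0,0,0,0,0],
  ],
)

```text
clock: 21.95
tool_pos: [0.4982, -0.4024, 0.0796]
tcp_rot: [0.0, 0.773, 0.635, 0.0]
force: [-0.7, 0.0, -4.5]
gripper_width: 0.0432
grip_force: 47.0
```

Call:
play_rows(
  plan=[
    [0,0,0,0,0,0,0],
    [0,0,0,0,0,0,0],
    [0,0,0,0,0,0,0],
    [0,0,0,0,0,0,0],
    [0,0,0,0,0,0,0],
    [0,0,0,0,0,0,0],
    [0,0,0,0,0,0,0],
    [0,0,0,0,0,0,0],
    [0,0,0,0,0,0,0],
    [0,0,0,0,0,0,0],
  ],
)

```text
clock: 22.95
tool_pos: [0.4981, -0.4023, 0.0793]
tcp_rot: [0.0, 0.773, 0.635, 0.0]
force: [0.2, -0.4, -4.2]
gripper_width: 0.043
grip_force: 47.0
```

The jar is held steady, its underside about 32 mm above the reader's centre. Handing in.

```bash
python3 -c "
from plant import sign_off
print(sign_off())"
```

```text
the job is handed in; nothing more can be done
None
```

I handed the job in at about 23 s, holding the heavier jar (about 4.5 N, the one from the right) upright about 3 cm above the middle of the reader; the lighter jar (about 1.9 N) stands on the middle circle beside the cream jar, and the beaker and marker were not touched.

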